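Click the bench torch into its charging cradle

TASK

Put the torch that is lying on the packing bench back on charge. Press its barrel down gently between the spring fingers of the charging cradle until both clips snap around it, then slide it back tail first, under the lip of the contact housing, until its tail just comes up against the stop and the charging pin is pushed in, without ramming it. Let go of it there, and leave everything else on the bench where it is.

Things in the scene. Friction and masses are not known exactly. Their poses are not given: they have to be found in the camera images.
- torch_grip (a point): Middle of the torch's barrel, on its axis; x points along the axis to the head (lens end, with a bright ribbed bezel). Smooth aluminium barrel 28 mm thick, reaching 84 mm either way; then dark hexagonal head (to 132 mm ahead with its bezel) and tail cap (to 118 mm behind), both 40 mm across flats, 46 over corners. 0.29 to 0.47 kg. Starts lying level on the bench, axis 20 mm up.
- torch_tail (a point): Centre of the flat tail face of the torch, on its axis, 118 mm behind the middle of the barrel; axes as torch_grip. Home against the stop, it needs no more than a light push: 5 N above what sliding takes is ample, 15 N above it is ramming.
- cradle: Charging cradle, fixed to the bench; origin under the midpoint between its clips, x along the seated torch to its head, z up. Grey base 10 mm thick, 80 wide, from 180 mm behind to 85 ahead. A seated barrel's axis lies 46 mm above the origin. Lower the torch with its barrel's middle 20 to 23 mm ahead of the origin: it then clears the housing's lip, and its head and tail cap clear the clips.
- clip_tail (a point): Clip nearer the tail, 50 mm behind the origin of the cradle; this point is on the seated axis. Two sprung steel fingers, 12 mm along x, flared tops 20 mm above the point and 45 mm apart, narrowest gap 21 mm at 9.5 mm above it, saddle 14 mm below. The barrel first rests with its axis 19 mm too high; below about 9 mm the fingers snap over it and draw it down.
- clip_head (a point): The other, like clip, 50 mm ahead of the origin; this point is on the seated axis. Pushing the barrel through both clips together takes 13 to 22 N, most with the axis 12 to 18 mm above its seat; then it falls away until the saddles are met. Pressed off the middle, the nearer clip snaps first and the other needs its own push. Once seated, the torch slides along x against 3 to 9 N.
- pin (a joint): Sprung brass charging pin in the stop face of the contact housing, on the seated axis: 0 m out (6 mm proud), 0.006 flush, as when the tail is against the stop; 0.5 to 2 N. Housing: black block 64 mm wide, 78 high behind the clips, lip 6 mm deep over top and sides. It is clamped by hand and not measured: stop face 106 to 130 mm behind the cradle's origin, to be found by feel.
- marker: Bystander: grey marker pen with a black cap, 140 mm long, lying on the bench; origin on the bench under its middle.
- cutter: Bystander: grey box cutter, 157 mm long and 14 mm thick, lying on the bench; origin on the bench under its middle.
- tape: Bystander: roll of brown packing tape, 101 mm across and 48 mm high, lying flat; origin under its centre.
- tubs: Bystander: two white round tubs stacked, 80 mm across and 58 mm high; origin under their centre.
- spray: Bystander: white spray can standing up, 52 mm across and 150 mm high; origin under its centre.
- carton: Bystander: small closed carton, 120 x 90 x 60 mm; origin under its centre.

How it is judged:
On the way:
1. the torch is pressed down between the fingers of both clips, tail towards the housing, while the charging pin is still out (z of torch_grip in the frame of cradle between 0.042 and 0.052 m and y of torch_grip in the frame of cradle between -0.0025 and 0.0025 m and x of torch_tail in the frame of cradle below -0.08 m and angle between the x axis of torch_grip and the x axis of cradle, either way round below 0.05 rad and value of joint pin below 0.002 m), for 0.1 s.
At the end, for the whole second after the job is handed in: The torch lies seated in both clips: axis within 2.5 mm sideways and in height of its seated place and within 0.05 rad of the cradle's line, tail towards the housing, charging pin pushed in at least 4.5 of 6 mm, torch at rest and released (z of torch_grip in the frame of cradle between 0.0435 and 0.0485 m and y of torch_grip in the frame of cradle between -0.0025 and 0.0025 m and x of torch_tail in the frame of cradle below -0.08 m and angle between the x axis of torch_grip and the x axis of cradle, either way round below 0.05 rad and value of joint pin above 0.0045 m and linear speed of torch below 0.01 m/s); the robot touches nothing.
It fails at once if the torch is forced hard into the cradle (contact force between torch and cradle above 60 N).
It fails at once if the torch is rammed against the stop: clips, saddles and stop together bear over 41 N with the pin pushed in (some 20 N of it is the clips' own grip) (value of joint pin above 0.003 m and contact force between torch and cradle above 41 N).
It fails at once if another thing on the bench is moved by over 20 mm (distance of any of marker, cutter, tape, tubs, spray, carton from where it was at the start of the episode above 0.02 m).
It also fails if it takes over 67 s, if anything falls off the work surface, if the arm or the gripper's body presses on something with over 40 N, if the wrist force passes 120 N, or if a joint passes its speed limit or range.

ROBOT

A 7-joint arm with a two-finger parallel gripper is mounted at the origin on the work surface. World frame = base frame: x ahead of the robot, y to its left, z up, the work surface at z = 0. Lengths are in m, angles in rad, forces in N, time in s.
With the tool pointing down it reaches from about 0.425 to 1.025 m from the base axis. Payload 3.6 kg.
Tool frame: the origin (TCP) lies midway between the tips of the shut fingers; the grasp point (between the pads) lies env.pinch_z behind it (env.pinch_z is the distance from the TCP to the grasp point, in m); y points along the fingers, z is the direction in which the jaws open and shut, and the axes are right-handed (so a half turn about y gives the same grasp; the last joint's range is limited). The gripper opens to 85 mm and grips with 20 to 120 N. Pads are 22 mm wide; open, the fingers measure 114 mm over their backs; the gripper's body (76 mm by 85 mm) begins 54 mm behind the grasp point. The pads swing forward as they close: fully open they stand 13 mm farther back than shut.
Start: joints at [-1.327, 0.591, 0.048, 1.609, -0.033, 0.943, -0.034], TCP at [0.24, 0.684, 0.231] pointing down, gripper open.
Joint ranges: [-2.69, 2.69], [-0.47, 2.24], [-1.27, 1.36], [0.19, 2.51], [-1.53, 4.68], [0.08, 2.07], [-3.09, 3.09]. Speed limits (rad/s): [2.57, 2.57, 3.14, 3.14, 3.14, 3.14, 3.14].

INTERFACE

Orientations are given as a rotation vector (axis times angle).
In Python, from plant import env gives the robot as it stands.
- The arm moves only by the tool servo_tool, never from a script. Its argument "rows" is a list of rows, each an object with "offset": the shift along the world's x, y, z as a fraction of full scale, a list of three; "spin": the turn about the world's z as a fraction of full scale; "claw": the gripper's target within -1 to 1 (fully open at 1, half-way at 0, shut at -1). A call has 1 to 10 rows; each row shifts and turns the pose as measured when the row begins; what a row does not reach is not made up. Full scale, the value 1, is 0.03 m for a shift and pi rad for a turn. A row lasts 1/12 s, in which the tool goes at most 41.7 mm and 7.16 degrees, less where a joint would pass 70% of its speed; a pose out of reach is approached as far as the arm can. A call with a number of a shift or a turn outside -1 to 1 is refused whole. A call with a gripper value outside its range is refused whole. The fingers move at their own pace and stop on an object; the grip force is fixed at half the most. Time passes only in rows, so rows that do not move let the fingers close. It gives the time, the measured TCP pose, the force and the opening at its end, in the units of the state.
- env.sense(): the state, without advancing time (a new reading comes with each control period).
- env.camera(name): name is "scene" or "top" or "wrist"; returns a dict with "pixels" (384x512x3 uint8, red, green, blue), "fov_y" (degrees; the focal length in pixels is half the picture's height over the tangent of half this angle, whatever the lens; pixels are square), "cx", "cy" (the principal point, pixels), "D" ([k1, k2, p1, p2, k3] as OpenCV has them; the pictures are not rectified), "R" (3x3) and "t" (3): a world point X has camera coordinates R X + t; the wrist camera has in their place "tool_from_camera" (4x4, takes a point from camera to tool coordinates, whose origin is the TCP and whose axes are the tool frame's). Camera axes: x right, y down, z forward; pixel columns grow to the right and rows downward; lengths in m; the calibration is good to about 2 mm. A picture is of the moment at which its call begins: read the wrist's pose just before it. There is no depth.
- env.finish_job(): hands the job in, once; it reports no verdict.
Trained networks look in the newest picture that a camera, given by its name, has taken for a name from the list of things; names that differ only in an ending like _2 or _b are one class to them, and where a whole thing is asked for, a point or a joint stands for the part that bears it (a point fixed in the world has none). Each returns a list of dicts, best first, with "p" (0 to 1); they miss things now and then, are a little off and sometimes report something else, mostly with a low value. They report only what shows in the picture. A call takes as long as a camera call.
- env.regions_of(query, camera): "region" (384x512 bool, what is visible of it) and "position" ([column, row] in pixels, amid what is visible of it).
The state is a dict: "t": time; "joint_positions": joint angles; "qvel": joint speeds; "joint_efforts": joint torques, N m; "ee_pos": TCP position; "tool_rot": TCP orientation; "force": force on the tool from outside, world axes, zero at the start; "moment": the same for the moment, N m; "width": finger opening in m.
Only numpy, scipy, OpenCV 4.12 (cv2) and the standard library are available. Lean on these libraries where they do the work, as an engineer would, in place of code of your own. Each camera call takes 0.05 s, during which the arm holds its last target. There are 200 camera calls.

## Working session

There is one attempt and no reset: what is moved stays moved. The work goes in short steps, Python scripts to look and compute and a tool call to move; the robot and the scene stay as the last step left them, time stands still between calls to the robot, and variables do not carry over. Pictures are saved under pics/ and viewed, on a budget of 10 in all, crops included, one or two more only if the job needs it, and the job is handed in when it is done.

Besides the shell and the picture viewer there is one more tool, called after "Emit:" by a JSON object that holds its "method" and its "body". servo_tool: Moves the arm, as the interface text tells. Shift numbers are shares of 0.03 m and turn numbers shares of pi rad, none past 1 either way. Its arguments: {"type":"object","properties":{"rows":{"type":"array"}},"required":["rows"]}

```bash
ls; mkdir -p pics; cat > h.py <<'E'
import numpy as np, cv2
from plant import env
def K(c):
    f=c["pixels"].shape[0]/2/np.tan(np.radians(c["fov_y"])/2)
    return np.array([[f,0,c["cx"]],[0,f,c["cy"]],[0,0,1.]])
def pose(c,s):
    if "R" in c: return np.array(c["R"]),np.array(c["t"])
    T=np.eye(4);T[:3,:3]=cv2.Rodrigues(np.array(s["tool_rot"],float))[0];T[:3,3]=s["ee_pos"]
    M=np.linalg.inv(T@np.array(c["tool_from_camera"]));return M[:3,:3],M[:3,3]
def toplane(c,s,uv,z):
    R,t=pose(c,s);p=cv2.undistortPoints(np.array(uv,float).reshape(-1,1,2),K(c),np.array(c["D"],float)).reshape(-1,2)
    d=np.c_[p,np.ones(len(p))]@R; o=-R.T@t
    return o+d*((z-o[2])/d[:,2])[:,None]
def proj(c,s,X):
    R,t=pose(c,s);return cv2.projectPoints(np.array(X,float).reshape(-1,1,3),cv2.Rodrigues(R)[0],t,K(c),np.array(c["D"],float))[0].reshape(-1,2)
def snap(n):
    s=env.sense();c=env.camera(n);return c,s
def save(c,f):cv2.imwrite("pics/"+f,c["pixels"][:,:,::-1])
E
python3 - <<'E'
from h import *
s=env.sense();print(env.pinch_z,s)
ims=[]
Z=dict(torch_grip=.02,cradle=.03,clip_tail=.05,clip_head=.05,marker=.008,cutter=.007,tape=.048,tubs=.058,spray=.15,carton=.06,pin=.046)
for n in("top","scene"):
    c,s=snap(n);save(c,n+"0.png");ims.append(c["pixels"])
    R,t=pose(c,s);print(n,"cam at",-R.T@t)
    for q in Z:
        for r in env.regions_of(q,n)[:2]:
            print(n,q,round(r["p"],2),np.round(r["position"]),r["region"].sum(),np.round(toplane(c,s,[r["position"]],Z[q])[0],3))
cv2.imwrite("pics/both.png",np.vstack(ims)[:,:,::-1])
E
```

```text
pics
0.0187 {'t': 0.0, 'joint_positions': array([-1.32652305,  0.59208291,  0.0482648 ,  1.60984113, -0.03330426,
        0.94267217, -0.03369243]), 'qvel': array([-0.0002013 , -0.00048231,  0.00057045,  0.00031721, -0.00092947,
       -0.00024004,  0.00135582]), 'joint_efforts': array([-8.06675125e-04, -5.48688269e+01,  1.54651970e+00, -1.98118722e+01,
        9.42619314e-03,  8.93014076e-03,  1.10295210e-05]), 'ee_pos': array([0.23995347, 0.68326423, 0.23015908]), 'tool_rot': array([-1.5566942 ,  0.26526154, -0.26483516]), 'force': array([-0.40738743, -0.15508016, -0.08301462]), 'moment': array([-0.00699949, -0.06755031,  0.00928252]), 'width': 0.08546611997169809}
top cam at [0.23363302 0.0513273  1.38141967]
top torch_grip 0.71 [361. 213.] 1035 [ 0.495 -0.242  0.02 ]
top cradle 0.74 [214. 188.] 2475 [0.57  0.176 0.03 ]
top clip_tail 0.86 [214. 188.] 2513 [0.565 0.174 0.05 ]
top clip_head 0.66 [217. 183.] 2529 [0.577 0.166 0.05 ]
top marker 0.88 [198. 258.] 348 [0.372 0.22  0.008]
top cutter 0.77 [385. 274.] 409 [ 0.322 -0.305  0.007]
top tape 0.67 [198. 120.] 743 [0.769 0.226 0.0
[... 180 characters left out ...]
415863 -0.48885674  1.35210538]
scene torch_grip 0.91 [166. 236.] 814 [ 0.484 -0.234  0.02 ]
scene cradle 0.92 [279. 187.] 1714 [0.586 0.16  0.03 ]
scene clip_tail 0.58 [283. 192.] 1567 [0.618 0.144 0.05 ]
scene clip_head 0.62 [282. 186.] 1617 [0.598 0.158 0.05 ]
scene marker 0.62 [256. 142.] 166 [0.379 0.237 0.008]
scene cutter 0.79 [117. 219.] 305 [ 0.323 -0.319  0.007]
scene tape 0.57 [328. 206.] 679 [0.752 0.218 0.048]
scene tubs 0.48 [168. 237.] 819 [ 0.512 -0.239  0.058]
scene tubs 0.32 [253. 268.] 495 [ 0.76  -0.111  0.058]
scene spray 0.98 [254. 268.] 551 [ 0.791 -0.135  0.15 ]
scene spray 0.42 [282. 190.] 1692 [0.653 0.098 0.15 ]
scene carton 0.68 [330. 113.] 973 [0.484 0.508 0.06 ]
```

View pics/top0.png

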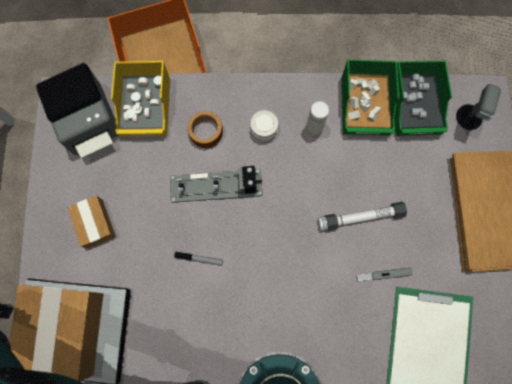

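View pics/scene0.png

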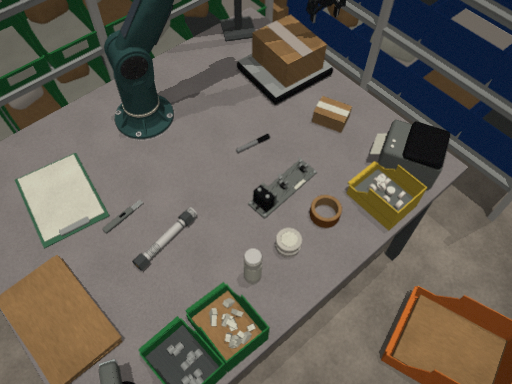

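The top view shows the torch at about (362,217) with its bright bezel end at the left (322,223), towards +y. The cradle is at (214,186) with its black housing on the right (250,180). So both x axes point roughly to +y, and the torch needs only a small turn.

```bash
python3 - <<'E'
from h import *
s=env.sense();R=cv2.Rodrigues(np.array(s["tool_rot"],float))[0];print("tool axes cols\n",R.round(3))
for n in("top","scene"):
    c,s=snap(n)
    for q,z in(("torch_grip",.02),("cradle",.012)):
        r=env.regions_of(q,n)[0];v,u=np.nonzero(r["region"]);P=toplane(c,s,np.c_[u,v],z)[:,:2]
        m=P.mean(0);w,V=np.linalg.eigh(np.cov((P-m).T));a=V[:,1]*np.sign(V[1,1]);k=(P-m)@a
        e=(np.percentile(k,1),np.percentile(k,99));print(n,q,"mid",(m+a*sum(e)/2).round(3),"dir",a.round(3),"deg",np.degrees(np.arctan2(a[1],a[0])).round(1),"len",(e[1]-e[0]).round(3))
E
```

```text
tool axes cols
 [[ 0.944  0.     0.331]
 [-0.331 -0.     0.944]
 [ 0.    -1.     0.   ]]
top torch_grip mid [ 0.487 -0.247] dir [-0.162  0.987] deg 99.3 len 0.251
top cradle mid [0.582 0.175] dir [-0.084  0.996] deg 94.8 len 0.256
scene torch_grip mid [ 0.489 -0.239] dir [-0.15   0.989] deg 98.6 len 0.253
scene cradle mid [0.587 0.177] dir [-0.036  0.999] deg 92.1 len 0.264
```

Emit:
{"method": "servo_tool", "body": {"rows": [{"offset": [1,-1,0],"spin": 0,"claw": 1},{"offset": [1,-1,0],"spin": 0,"claw": 1},{"offset": [1,-1,0],"spin": 0,"claw": 1},{"offset": [1,-1,0],"spin": 0,"claw": 1},{"offset": [1,-1,0],"spin": 0,"claw": 1},{"offset": [1,-1,0],"spin": 0,"claw": 1},{"offset": [1,-1,0],"spin": 0,"claw": 1},{"offset": [1,-1,0],"spin": 0,"claw": 1},{"offset": [1,-1,0],"spin": 0,"claw": 1},{"offset": [0.5,-1,0],"spin": 0,"claw": 1}]}}

```text
t: 2.33
ee_pos: [0.5135, 0.392, 0.2326]
tool_rot: [-1.545, 0.249, -0.241]
force: [1.0, 0.1, -0.8]
width: 0.0855
```

Emit:
{"method": "servo_tool", "body": {"rows": [{"offset": [0.3,-0.7,0],"spin": -0.039,"claw": 1},{"offset": [0.3,-0.7,0],"spin": -0.039,"claw": 1},{"offset": [0.3,-0.7,0],"spin": -0.039,"claw": 1},{"offset": [0.3,-0.7,0],"spin": -0.039,"claw": 1},{"offset": [0.3,-0.7,0],"spin": -0.039,"claw": 1},{"offset": [0.3,-0.7,0],"spin": -0.039,"claw": 1},{"offset": [0.3,-0.7,0.3],"spin": -0.039,"claw": 1},{"offset": [0.2,-0.7,0.3],"spin": -0.039,"claw": 1},{"offset": [0,-0.2,0.3],"spin": -0.039,"claw": 1},{"offset": [0,0,0],"spin": 0,"claw": 1}]}}

```text
t: 3.17
ee_pos: [0.5935, 0.1948, 0.2625]
tool_rot: [-1.251, 1.112, -1.127]
force: [-0.5, 0.8, 0.2]
width: 0.0854
```

```bash
python3 - <<'E'
from h import *
c,s=snap("wrist");save(c,"w1.png");print(s["ee_pos"],cv2.Rodrigues(s["tool_rot"])[0].round(3));print(np.array(c["tool_from_camera"]).round(3),c["fov_y"])
for q,z in(("cradle",.012),("clip_tail",.05),("pin",.046)):
  for r in env.regions_of(q,"wrist")[:2]:print(q,r["p"],r["position"],r["region"].sum(),toplane(c,s,[r["position"]],z))
print(proj(c,s,[[.579,.223,.01]]))
E
```

```text
[0.59350322 0.19477489 0.26248825] [[ 0.118  0.014  0.993]
 [-0.993  0.003  0.118]
 [-0.001 -1.     0.015]]
[[-0.     0.965  0.262 -0.066]
 [ 0.001 -0.262  0.965 -0.143]
 [ 1.     0.001 -0.     0.   ]
 [ 0.     0.     0.     1.   ]] 69.96112813743518
cradle 0.78 [246.3, 171.7] 10329 [[0.58661462 0.18048798 0.012     ]]
clip_tail 0.82 [245.4, 166.8] 10315 [[0.58446631 0.19451639 0.05      ]]
[[244.29840797 141.67774742]]
```

View pics/w1.png

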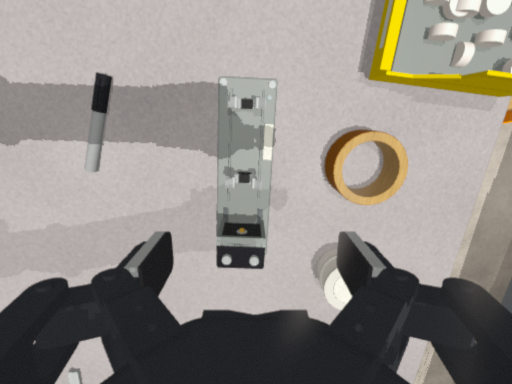

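The wrist view shows the cradle's long axis near-vertical in the picture. The head clip is at about (246,103), the tail clip at (244,178), the brass pin at (242,231), and the far base corners at (219,77) and (277,79).

```bash
python3 - <<'E'
from h import *
c,s=snap("wrist")
P=toplane(c,s,[[246,103],[244,178]],.032);print(P,np.linalg.norm(P[0]-P[1]),"deg",np.degrees(np.arctan2(*(P[0]-P[1])[[1,0]])),"mid",P.mean(0))
Q=toplane(c,s,[[219,77],[277,79]],.01);print(Q,np.linalg.norm(Q[0]-Q[1]))
L=toplane(c,s,[[217,247],[267,247]],.078);print("housing",L,np.linalg.norm(L[0]-L[1]))
r=env.regions_of("cradle","wrist")[0]["region"].astype(np.uint8)
v,u=np.nonzero(r);print("region box",u.min(),u.max(),v.min(),v.max())
im=c["pixels"][60:290,195:295,::-1]
cv2.imwrite("pics/w1c.png",cv2.resize(np.hstack([im[:130],im[100:]]),None,fx=4,fy=4,interpolation=cv2.INTER_CUBIC))
E
```

```text
[[0.57195181 0.27814621 0.032     ]
 [0.58109075 0.17949298 0.032     ]] 0.09907563184874117 deg 95.29260321774026 mid [0.57652128 0.2288196  0.032     ]
[[0.53170931 0.3072575  0.01      ]
 [0.60883507 0.31480078 0.01      ]] 0.07749376356898496
housing [[0.55724431 0.09446652 0.078     ]
 [0.62164484 0.10247443 0.078     ]] 0.06489649285608522
region box 217 279 79 271
```

View pics/w1c.png

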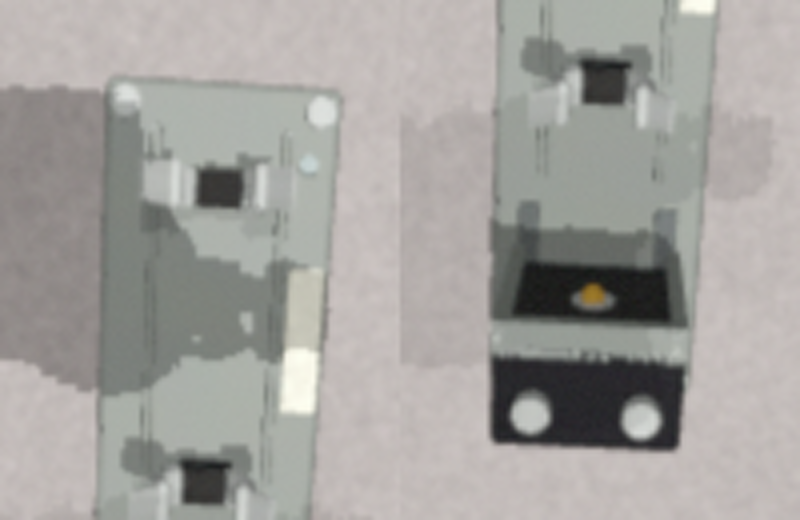

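In the crop, the head saddle is at (250,107), the tail saddle at (246.5,180.7), the pin at (243.8,233.8), and the base corners at (221.8,79.3) and (280.5,82.5).

```bash
cat > c.py <<'E'
from h import *
c,s=snap("wrist")
P=toplane(c,s,[[250,107],[246.5,180.7]],.032)[:,:2];a=P[0]-P[1];l=np.linalg.norm(a);a/=l
print(P,l,"deg",np.degrees(np.arctan2(a[1],a[0])),"mid",P.mean(0))
Q=toplane(c,s,[[221.8,79.3],[280.5,82.5]],.01)[:,:2];print(Q,np.linalg.norm(Q[0]-Q[1]),"deg",np.degrees(np.arctan2(*(Q[1]-Q[0])[::-1]))+90,"origin from front edge",Q.mean(0)-.085*a)
p=toplane(c,s,[[243.8,233.8]],.046)[0,:2]-P.mean(0);print("pin local",p@a,p@[-a[1],a[0]])
E
python3 c.py
```

```text
[[0.57750335 0.27405916]
 [0.58478692 0.17632145]] 0.09800872290179122 deg 94.26189727935268 mid [0.58114513 0.22519031]
[[0.53553015 0.30502714]
 [0.61395778 0.3111887 ]] 0.07866930229010333 deg 94.49214021391982 origin from front edge [0.58106079 0.22334296]
pin local -0.12249695086071255 0.00012798643627369563
```

Emit:
{"method": "servo_tool", "body": {"rows": [{"offset": [-0.2,-1,0],"spin": 0,"claw": 1},{"offset": [-0.2,-1,0],"spin": 0,"claw": 1},{"offset": [-0.2,-1,0],"spin": 0,"claw": 1},{"offset": [-0.2,-1,0],"spin": 0,"claw": 1},{"offset": [-0.2,-1,0],"spin": 0,"claw": 1},{"offset": [-0.2,-1,0],"spin": 0,"claw": 1},{"offset": [-0.2,-1,0],"spin": 0,"claw": 1},{"offset": [-0.2,-1,0],"spin": 0,"claw": 1},{"offset": [-0.2,-1,0],"spin": 0,"claw": 1},{"offset": [-0.2,-1,0],"spin": 0,"claw": 1}]}}

```text
t: 4.35
ee_pos: [0.5274, -0.0917, 0.2559]
tool_rot: [-1.272, 1.081, -1.077]
force: [1.2, -0.0, 0.3]
width: 0.0855
```

Emit:
{"method": "servo_tool", "body": {"rows": [{"offset": [-0.2,-1,0],"spin": 0,"claw": 1},{"offset": [-0.2,-1,0],"spin": 0,"claw": 1},{"offset": [-0.2,-1,0],"spin": 0,"claw": 1},{"offset": [-0.2,-1,0],"spin": 0,"claw": 1},{"offset": [-0.2,-1,0],"spin": 0,"claw": 1},{"offset": [-0.2,-0.95,0],"spin": 0,"claw": 1},{"offset": [0,0,0],"spin": 0,"claw": 1},{"offset": [0,0,0],"spin": 0,"claw": 1}]}}

```text
t: 5.02
ee_pos: [0.4877, -0.2816, 0.2546]
tool_rot: [-1.277, 1.077, -1.074]
force: [0.0, 0.7, -0.3]
width: 0.0857
```

```bash
python3 - <<'E'
from h import *
c,s=snap("wrist");save(c,"w2.png");print(s["ee_pos"],cv2.Rodrigues(s["tool_rot"])[0].round(3))
for r in env.regions_of("torch_grip","wrist")[:2]:
    v,u=np.nonzero(r["region"]);P=toplane(c,s,np.c_[u,v],.02)[:,:2]
    m=P.mean(0);w,V=np.linalg.eigh(np.cov((P-m).T));a=V[:,1]*np.sign(V[1,1]);k=(P-m)@a
    print(r["p"],r["position"],m,a,np.degrees(np.arctan2(a[1],a[0])),np.percentile(k,[0.5,99.5]),"head end",m+a*np.percentile(k,99.5))
E
```

```text
[ 0.48769663 -0.28155907  0.25461752] [[ 0.177  0.006  0.984]
 [-0.984  0.009  0.177]
 [-0.008 -1.     0.007]]
0.97 [261.3, 119.5] [ 0.4854015  -0.23002899] [-0.17232331  0.98504044] 99.92292888968441 [-0.14261438  0.11713808] head end [ 0.46521588 -0.11464324]
```

View pics/w2.png

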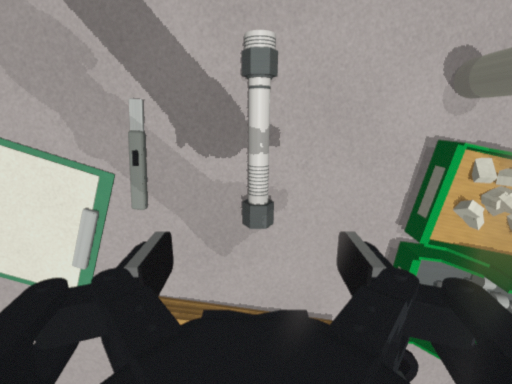

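The torch lies with its ribbed bezel at the top (260,38), the barrel running from (260,78) to (258,200), and the tail cap at (258,213). Nothing is near the grip spot.

```bash
python3 - <<'E'
from h import *
c,s=snap("wrist")
im=cv2.imread("pics/w2.png").astype(int)
for v in(95,180):
    row=im[v,230:290].sum(1);print(v,list(row[10:50]))
P=toplane(c,s,[[259.7,77.5],[258,199.5]],.02)[:,:2];a=P[0]-P[1];l=np.linalg.norm(a);a/=l
print(P,l,np.degrees(np.arctan2(a[1],a[0])),"mid",P.mean(0))
print("target",P.mean(0)-.02*a)
E
```

```text
95 [np.int64(476), np.int64(472), np.int64(473), np.int64(475), np.int64(478), np.int64(470), np.int64(460), np.int64(371), np.int64(329), np.int64(426), np.int64(494), np.int64(530), np.int64(558), np.int64(584), np.int64(596), np.int64(606), np.int64(611), np.int64(623), np.int64(645), np.int64(654), np.int64(650), np.int64(640), np.int64(629), np.int64(618), np.int64(611), np.int64(596), np.int64(588), np.int64(570), np.int64(545), np.int64(500), np.int64(475), np.int64(471), np.int64(477), np.int64(477), np.int64(479), np.int64(479), np.int64(483), np.int64(491), np.int64(497), np.int64(494)]
180 [np.int64(488), np.int64(479), np.int64(471), np.int64(470), np.int64(476), np.int64(477), np.int64(469), np.int64(380), np.int64(291), np.int64(308), np.int64(355), np.int64(425), np.int64(468), np.int64(499), np.int64(512), np.int64(548), np.int64(567), np.int64(582), np.int64(592), np.int64(589), np.int64(579), np.int64(568), np.int64(531), np.int64(523), np.int64(509), np.int64(470), np.int64(430), np.int64(404), np.int64(437), np.int64(466), np.int64(469), np.int64(464), np.int64(470), np.int64(475), np.int64(479), np.int64(477), np.int64(477), np.int64(476), np.int64(473), np.int64(477)]
[[ 0.4754047  -0.16666484]
 [ 0.50306586 -0.32806735]] 0.16375563635767004 99.72487531990585 mid [ 0.48923528 -0.2473661 ]
target [ 0.49261363 -0.2670787 ]
```

Emit:
{"method": "servo_tool", "body": {"rows": [{"offset": [0.07,0.32,-0.9],"spin": 0,"claw": 1},{"offset": [0.07,0.32,-0.9],"spin": 0,"claw": 1},{"offset": [0,0,-1],"spin": 0,"claw": 1},{"offset": [0,0,-1],"spin": 0,"claw": 1},{"offset": [0,0,-1],"spin": 0,"claw": 1},{"offset": [0,0,-1],"spin": 0,"claw": 1},{"offset": [0,0,-1],"spin": 0,"claw": 1},{"offset": [0,0,-0.5],"spin": 0,"claw": 1},{"offset": [0,0,-0.1],"spin": 0,"claw": 1}]}}

```text
t: 5.92
ee_pos: [0.5043, -0.2414, 0.027]
tool_rot: [-1.276, 1.042, -1.052]
force: [0.1, 1.0, 1.1]
width: 0.0852
```

Emit:
{"method": "servo_tool", "body": {"rows": [{"offset": [-0.3,-0.45,0],"spin": 0,"claw": 1},{"offset": [-0.1,-0.2,-0.3],"spin": 0,"claw": 1},{"offset": [0,0,-0.3],"spin": 0,"claw": 1}]}}

```text
t: 6.17
ee_pos: [0.4955, -0.2559, 0.0084]
tool_rot: [-1.277, 1.034, -1.043]
force: [0.1, 0.4, 0.4]
width: 0.0851
```

```bash
cat > st.py <<'E'
from h import *
s=env.sense();R=cv2.Rodrigues(s["tool_rot"])[0]
print(s["t"],s["ee_pos"].round(4),"jaw deg",np.degrees(np.arctan2(R[1,2],R[0,2])).round(2),"tilt",R[2].round(3),"F",s["force"].round(1),"M",s["moment"].round(2),"w",s["width"])
E
python3 st.py
```

```text
6.1667 [ 0.4955 -0.2559  0.0084] jaw deg 12.77 tilt [-0.014 -1.     0.026] F [0.1 0.4 0.4] M [ 0.01 -0.02 -0.04] w 0.08506342325471312
```

Emit:
{"method": "servo_tool", "body": {"rows": [{"offset": [-0.13,-0.2,-0.18],"spin": -0.017,"claw": 1},{"offset": [0,0,0],"spin": 0,"claw": 1}]}}

```text
t: 6.33
ee_pos: [0.4922, -0.261, 0.0018]
tool_rot: [-1.252, 1.076, -1.086]
force: [0.2, 0.0, -0.2]
width: 0.0855
```

```bash
python3 st.py
```

```text
6.3333 [ 0.4922 -0.261   0.0018] jaw deg 9.5 tilt [-0.015 -1.     0.027] F [ 0.2  0.  -0.2] M [-0.09  0.07  0.01] w 0.0855452243594226
```

Emit:
{"method": "servo_tool", "body": {"rows": [{"offset": [0,0,0.06],"spin": 0,"claw": -1},{"offset": [0,0,0],"spin": 0,"claw": -1},{"offset": [0,0,0],"spin": 0,"claw": -1},{"offset": [0,0,0],"spin": 0,"claw": -1},{"offset": [0,0,0],"spin": 0,"claw": -1},{"offset": [0,0,0],"spin": 0,"claw": -1},{"offset": [0,0,0],"spin": 0,"claw": -1},{"offset": [0,0,0],"spin": 0,"claw": -1},{"offset": [0,0,0],"spin": 0,"claw": -1},{"offset": [0,0,0],"spin": 0,"claw": -1}]}}

```text
t: 7.17
ee_pos: [0.4938, -0.2597, 0.0052]
tool_rot: [-1.251, 1.073, -1.086]
force: [0.4, 0.1, -0.9]
width: 0.0263
```

```bash
python3 st.py
```

```text
7.1667 [ 0.4938 -0.2597  0.0052] jaw deg 9.59 tilt [-0.015 -0.999  0.029] F [ 0.4  0.1 -0.9] M [-0.06  0.05  0.05] w 0.026331301289985762
```

Emit:
{"method": "servo_tool", "body": {"rows": [{"offset": [0,0,0.2],"spin": 0,"claw": -1},{"offset": [0,0,0.4],"spin": 0,"claw": -1},{"offset": [0,0,0.6],"spin": 0,"claw": -1},{"offset": [0,0,0.7],"spin": 0,"claw": -1},{"offset": [0,0,0.7],"spin": 0,"claw": -1},{"offset": [0,0,0.7],"spin": 0,"claw": -1},{"offset": [0,0,0.7],"spin": 0,"claw": -1},{"offset": [0,0,0.7],"spin": 0,"claw": -1},{"offset": [0,0,0.3],"spin": 0,"claw": -1},{"offset": [0,0,0],"spin": 0,"claw": -1}]}}

```text
t: 8.0
ee_pos: [0.4895, -0.2569, 0.1661]
tool_rot: [-1.25, 1.078, -1.082]
force: [0.8, -0.4, -2.9]
width: 0.0262
```

```bash
python3 st.py
```

```text
8.0 [ 0.4895 -0.2569  0.1661] jaw deg 9.55 tilt [-0.019 -0.999  0.026] F [ 0.8 -0.4 -2.9] M [-0.19  0.01  0.03] w 0.02622536353276747
```

Emit:
{"method": "servo_tool", "body": {"rows": [{"offset": [0.1,0.4,0],"spin": 0,"claw": -1},{"offset": [0.1,0.7,0],"spin": 0,"claw": -1},{"offset": [0.2,0.9,0],"spin": -0.003,"claw": -1},{"offset": [0.2,0.9,0],"spin": -0.003,"claw": -1},{"offset": [0.2,0.9,0],"spin": -0.003,"claw": -1},{"offset": [0.2,0.9,0],"spin": -0.003,"claw": -1},{"offset": [0.2,0.9,0],"spin": -0.003,"claw": -1},{"offset": [0.2,0.9,0],"spin": -0.003,"claw": -1},{"offset": [0.2,0.9,0],"spin": -0.003,"claw": -1},{"offset": [0.2,0.9,0],"spin": -0.003,"claw": -1}]}}

```text
t: 8.83
ee_pos: [0.5334, 0.0047, 0.1567]
tool_rot: [-1.224, 1.161, -1.14]
force: [1.3, 1.2, -3.2]
width: 0.0261
```

```bash
python3 st.py
```

```text
8.8333 [0.5334 0.0047 0.1567] jaw deg 4.3 tilt [-0.021 -1.     0.005] F [ 1.3  1.2 -3.2] M [-0.1  -0.05 -0.  ] w 0.026055463550617625
```

Emit:
{"method": "servo_tool", "body": {"rows": [{"offset": [0.2,0.9,0.05],"spin": 0,"claw": -1},{"offset": [0.2,0.9,0.05],"spin": 0,"claw": -1},{"offset": [0.2,0.9,0],"spin": 0,"claw": -1},{"offset": [0.2,0.9,0],"spin": 0,"claw": -1},{"offset": [0.2,0.9,0],"spin": 0,"claw": -1},{"offset": [0.2,0.9,0],"spin": 0,"claw": -1},{"offset": [0.2,0.8,0],"spin": 0,"claw": -1},{"offset": [0.1,0.5,0],"spin": 0,"claw": -1},{"offset": [0,0.2,0],"spin": 0,"claw": -1},{"offset": [0,0,0],"spin": 0,"claw": -1}]}}

```text
t: 9.67
ee_pos: [0.5618, 0.2419, 0.1427]
tool_rot: [-1.258, 1.17, -1.108]
force: [-0.9, -0.0, -3.0]
width: 0.0261
```

```bash
python3 st.py
```

```text
9.6667 [0.5618 0.2419 0.1427] jaw deg 5.5 tilt [-0.024 -0.999 -0.028] F [-0.9 -0.  -3. ] M [-0.11 -0.05  0.  ] w 0.026061578433292605
```

```bash
cat > tc.py <<'E'
from h import *
O=np.array([.581,.2245,0]);th=np.radians(94.4)
A=np.array([[np.cos(th),np.sin(th),0],[-np.sin(th),np.cos(th),0],[0,0,1]])
def torch(s,q=(-.0129,-.0148,0)):
    R=cv2.Rodrigues(s["tool_rot"])[0];p=s["ee_pos"]+R@np.array(q);d=R@[-1,.015,0]
    return A@(p-O),A@d
if __name__=="__main__":
    s=env.sense();p,d=torch(s);F=A@s["force"]
    w=A.T@(np.array([.0215,0,0])-p)
    print("t",s["t"].__round__(2),"tcp",s["ee_pos"].round(4),"mid local mm",(p*1e3).round(1),"yaw,pitch",d[1:].round(3),"F local",F.round(1),"M",(A@s["moment"]).round(2),"w",s["width"].__round__(4),"shift to x21.5,y0 (units)",(w[:2]/.03).round(3),"spin",(-d[1]/np.pi).round(4))
E
python3 tc.py
```

```text
t 9.67 tcp [0.5618 0.2419 0.1427] mid local mm [ 31.4  17.6 157.8] yaw,pitch [0.019 0.009] F local [ 0.   0.9 -3. ] M [-0.04  0.12  0.  ] w 0.0261 shift to x21.5,y0 (units) [ 0.612 -0.284] spin -0.006
```

Emit:
{"method": "servo_tool", "body": {"rows": [{"offset": [0.3,-0.15,0],"spin": -0.003,"claw": -1},{"offset": [0.3,-0.15,0],"spin": -0.003,"claw": -1},{"offset": [0,0,0],"spin": 0,"claw": -1},{"offset": [0,0,0],"spin": 0,"claw": -1}]}}

```text
t: 10.0
ee_pos: [0.5795, 0.2256, 0.1413]
tool_rot: [-1.252, 1.191, -1.129]
force: [-0.3, -1.0, -3.2]
width: 0.0263
```

```bash
python3 tc.py; python3 - <<'E'
from tc import *
c,s=snap("wrist");save(c,"w3.png")
p,d=torch(s);B=A.T
pts=[O+B@(p+d*x) for x in(.084,.132,-.0)];print("expected barrel front, head end, mid px",proj(c,s,pts).round(0).tolist())
print("clip head saddle px, base corners",proj(c,s,[O+B@[.05,0,.032],O+B@[.085,.04,.01],O+B@[.085,-.04,.01]]).round(0).tolist())
E
```

```text
t 10.0 tcp [0.5795 0.2256 0.1413] mid local mm [ 13.8   0.8 156.3] yaw,pitch [-0.008  0.004] F local [-1.   0.4 -3.2] M [-0.05  0.06 -0.  ] w 0.0263 shift to x21.5,y0 (units) [0.008 0.258] spin 0.0025
expected barrel front, head end, mid px [[254.0, 39.0], [254.0, -100.0], [254.0, 225.0]]
clip head saddle px, base corners [[260.0, 137.0], [218.0, 99.0], [302.0, 98.0]]
```

View pics/w3.png

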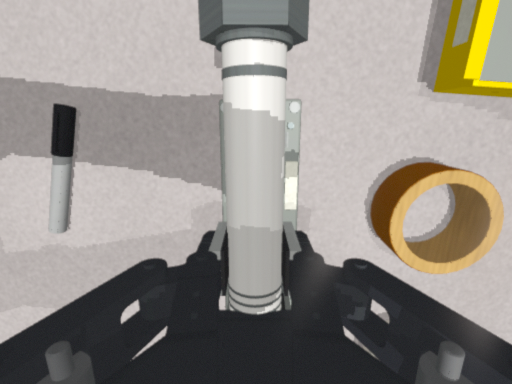

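The barrel's front edge appears at (255,40) against a predicted (254,39). The base corners are within 2 px of prediction, so the frames agree. Descending now.

Emit:
{"method": "servo_tool", "body": {"rows": [{"offset": [0,0.26,0],"spin": 0.002,"claw": -1},{"offset": [0,0,-0.5],"spin": 0,"claw": -1},{"offset": [0,0,-0.5],"spin": 0,"claw": -1},{"offset": [0,0,-0.5],"spin": 0,"claw": -1},{"offset": [0,0,-0.5],"spin": 0,"claw": -1},{"offset": [0,0,-0.3],"spin": 0,"claw": -1},{"offset": [0,0,0],"spin": 0,"claw": -1}]}}

```text
t: 10.63
ee_pos: [0.5825, 0.2317, 0.0732]
tool_rot: [-1.245, 1.188, -1.131]
force: [0.1, -0.1, -2.3]
width: 0.0263
```

```bash
python3 tc.py
```

```text
t 10.63 tcp [0.5825 0.2317 0.0732] mid local mm [19.6 -2.5 88.2] yaw,pitch [-0.008  0.007] F local [-0.1 -0.1 -2.3] M [ 0.05  0.1  -0.01] w 0.0263 shift to x21.5,y0 (units) [-0.088  0.057] spin 0.0025
```

Emit:
{"method": "servo_tool", "body": {"rows": [{"offset": [-0.09,0.08,-0.1],"spin": 0.0025,"claw": -1},{"offset": [0,0,-0.15],"spin": 0,"claw": -1},{"offset": [0,0,-0.15],"spin": 0,"claw": -1},{"offset": [0,0,0],"spin": 0,"claw": -1}]}}

```text
t: 10.97
ee_pos: [0.5804, 0.2351, 0.0619]
tool_rot: [-1.247, 1.18, -1.124]
force: [0.1, 0.6, -3.0]
width: 0.0262
```

```bash
python3 tc.py
```

```text
t 10.97 tcp [0.5804 0.2351 0.0619] mid local mm [23.2 -0.6 77. ] yaw,pitch [0.001 0.008] F local [ 0.6 -0.2 -3. ] M [0.01 0.08 0.02] w 0.0262 shift to x21.5,y0 (units) [-0.015 -0.058] spin -0.0003
```

Emit:
{"method": "servo_tool", "body": {"rows": [{"offset": [-0.015,-0.04,-0.1],"spin": 0,"claw": -1},{"offset": [0,0,-0.1],"spin": 0,"claw": -1},{"offset": [0,0,-0.1],"spin": 0,"claw": -1}]}}

```text
t: 11.22
ee_pos: [0.5813, 0.2344, 0.0538]
tool_rot: [-1.244, 1.178, -1.125]
force: [-0.2, 0.0, -1.9]
width: 0.0262
```

```bash
python3 tc.py
```

```text
t 11.22 tcp [0.5813 0.2344 0.0538] mid local mm [22.4 -1.3 68.9] yaw,pitch [0.001 0.009] F local [ 0.1  0.2 -1.9] M [-0.02  0.09  0.  ] w 0.0262 shift to x21.5,y0 (units) [-0.042 -0.033] spin -0.0004
```

Emit:
{"method": "servo_tool", "body": {"rows": [{"offset": [-0.03,-0.02,-0.1],"spin": 0,"claw": -1},{"offset": [0,0,-0.1],"spin": 0,"claw": -1}]}}

```text
t: 11.38
ee_pos: [0.5797, 0.2339, 0.0491]
tool_rot: [-1.244, 1.181, -1.123]
force: [-3.5, -1.0, 18.2]
width: 0.0261
```

```bash
python3 tc.py
```

```text
t 11.38 tcp [0.5797 0.2339 0.0491] mid local mm [21.9  0.2 64.3] yaw,pitch [-0.     0.011] F local [-0.8  3.6 18.2] M [ 0.95  0.17 -0.14] w 0.0261 shift to x21.5,y0 (units) [ 0.008 -0.014] spin 0.0
```

Emit:
{"method": "servo_tool", "body": {"rows": [{"offset": [-0.03,0,-0.1],"spin": 0,"claw": -1}]}}

```text
t: 11.47
ee_pos: [0.5799, 0.234, 0.0483]
tool_rot: [-1.241, 1.182, -1.123]
force: [-1.9, 0.2, 18.9]
width: 0.0262
```

```bash
python3 tc.py
```

```text
t 11.47 tcp [0.5799 0.234  0.0483] mid local mm [22.1  0.  63.4] yaw,pitch [-0.001  0.012] F local [ 0.3  1.9 18.9] M [ 0.74  0.12 -0.1 ] w 0.0262 shift to x21.5,y0 (units) [ 0.002 -0.018] spin 0.0004
```

Emit:
{"method": "servo_tool", "body": {"rows": [{"offset": [0,0,-0.11],"spin": 0,"claw": -1},{"offset": [0,0,-0.11],"spin": 0,"claw": -1}]}}

```text
t: 11.63
ee_pos: [0.5804, 0.2342, 0.0468]
tool_rot: [-1.238, 1.186, -1.122]
force: [-6.2, -0.7, 18.3]
width: 0.0262
```

```bash
python3 tc.py
```

```text
t 11.63 tcp [0.5804 0.2342 0.0468] mid local mm [22.1 -0.5 62. ] yaw,pitch [-0.003  0.016] F local [-0.2  6.2 18.3] M [ 1.23  0.22 -0.05] w 0.0262 shift to x21.5,y0 (units) [-0.016 -0.022] spin 0.001
```

Emit:
{"method": "servo_tool", "body": {"rows": [{"offset": [-0.05,0,-0.13],"spin": 0.001,"claw": -1},{"offset": [-0.04,0,-0.13],"spin": 0,"claw": -1}]}}

```text
t: 11.8
ee_pos: [0.58, 0.2344, 0.0447]
tool_rot: [-1.232, 1.184, -1.119]
force: [-3.9, -0.6, 15.2]
width: 0.0264
```

```bash
python3 tc.py
```

```text
t 11.8 tcp [0.58   0.2344 0.0447] mid local mm [22.3 -0.1 59.9] yaw,pitch [-0.002  0.02 ] F local [-0.3  3.9 15.2] M [ 0.81  0.22 -0.09] w 0.0264 shift to x21.5,y0 (units) [-0.    -0.026] spin 0.0006
```

Emit:
{"method": "servo_tool", "body": {"rows": [{"offset": [-0.03,0,-0.11],"spin": 0,"claw": -1},{"offset": [-0.03,0,-0.11],"spin": 0,"claw": -1}]}}

```text
t: 11.97
ee_pos: [0.58, 0.2345, 0.0432]
tool_rot: [-1.226, 1.185, -1.119]
force: [-4.6, -0.0, 13.6]
width: 0.0262
```

```bash
python3 tc.py
```

```text
t 11.97 tcp [0.58   0.2345 0.0432] mid local mm [22.4 -0.1 58.5] yaw,pitch [-0.004  0.024] F local [ 0.3  4.6 13.6] M [ 0.74  0.17 -0.02] w 0.0262 shift to x21.5,y0 (units) [-0.001 -0.029] spin 0.0013
```

Emit:
{"method": "servo_tool", "body": {"rows": [{"offset": [-0.03,0,-0.15],"spin": 0.001,"claw": -1},{"offset": [-0.03,0,-0.15],"spin": 0,"claw": -1}]}}

```text
t: 12.13
ee_pos: [0.5797, 0.2347, 0.0384]
tool_rot: [-1.222, 1.184, -1.117]
force: [-1.7, -1.0, 3.6]
width: 0.0263
```

```bash
python3 tc.py
```

```text
t 12.13 tcp [0.5797 0.2347 0.0384] mid local mm [22.5  0.3 53.7] yaw,pitch [-0.003  0.028] F local [-0.9  1.8  3.6] M [ 0.33 -0.03 -0.13] w 0.0263 shift to x21.5,y0 (units) [ 0.013 -0.032] spin 0.001
```

Emit:
{"method": "servo_tool", "body": {"rows": [{"offset": [0,0,-0.1],"spin": 0.001,"claw": -1},{"offset": [0,0,-0.1],"spin": 0,"claw": -1}]}}

```text
t: 12.3
ee_pos: [0.5793, 0.2348, 0.033]
tool_rot: [-1.222, 1.184, -1.115]
force: [-0.5, 0.0, -3.6]
width: 0.0263
```

```bash
python3 tc.py
```

```text
t 12.3 tcp [0.5793 0.2348 0.033 ] mid local mm [22.6  0.7 48.3] yaw,pitch [-0.001  0.029] F local [ 0.1  0.5 -3.6] M [ 0.17  0.08 -0.16] w 0.0263 shift to x21.5,y0 (units) [ 0.026 -0.034] spin 0.0004
```

Emit:
{"method": "servo_tool", "body": {"rows": [{"offset": [0,0,-0.07],"spin": 0,"claw": -1},{"offset": [0,0,-0.05],"spin": 0,"claw": -1}]}}

```text
t: 12.47
ee_pos: [0.5793, 0.2348, 0.0308]
tool_rot: [-1.222, 1.186, -1.114]
force: [-7.5, -1.2, 26.2]
width: 0.0265
```

```bash
python3 tc.py
```

```text
t 12.47 tcp [0.5793 0.2348 0.0308] mid local mm [22.6  0.7 46.2] yaw,pitch [-0.002  0.031] F local [-0.6  7.6 26.2] M [ 1.52  0.31 -0.12] w 0.0265 shift to x21.5,y0 (units) [ 0.026 -0.036] spin 0.0007
```

Emit:
{"method": "servo_tool", "body": {"rows": [{"offset": [0,0,0.05],"spin": 0,"claw": -1},{"offset": [0,0,0],"spin": 0,"claw": 0.3},{"offset": [0,0,0],"spin": 0,"claw": 0.3},{"offset": [0,0,0],"spin": 0,"claw": 0.3},{"offset": [0,0,0],"spin": 0,"claw": 0.3}]}}

```text
t: 12.88
ee_pos: [0.5811, 0.2347, 0.0312]
tool_rot: [-1.221, 1.183, -1.115]
force: [-0.8, 0.1, 0.2]
width: 0.0555
```

```bash
python3 tc.py; python3 - <<'E'
from tc import *
c,s=snap("wrist");save(c,"w4.png")
B=A.T
print("seated prediction x=22: barrel front, barrel mid; clip head fingers",proj(c,s,[O+B@[.106,0,.046],O+B@[.022,0,.046],O+B@[.05,.0105,.0555],O+B@[.05,-.0105,.0555]]).round(0).tolist())
E
```

```text
t 12.88 tcp [0.5811 0.2347 0.0312] mid local mm [22.4 -1.1 46.6] yaw,pitch [-0.001  0.029] F local [0.2 0.8 0.2] M [-0.03  0.01  0.  ] w 0.0555 shift to x21.5,y0 (units) [-0.034 -0.033] spin 0.0003
seated prediction x=22: barrel front, barrel mid; clip head fingers [[252.0, 43.0], [252.0, 225.0], [228.0, 173.0], [275.0, 173.0]]
```

View pics/w4.png

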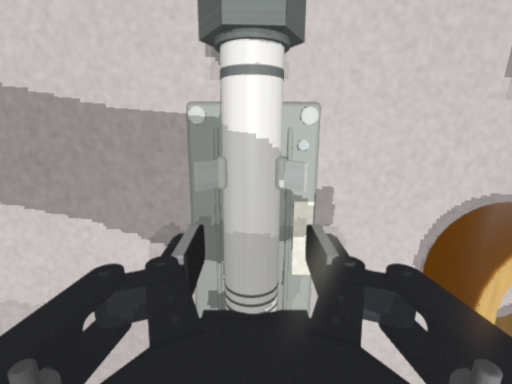

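The torch sits in the head clip, with the barrel centred on (252,175) between the fingers and level. The jaws are symmetric about it. I'll shift the gripper about 10 mm towards the head so it clears the tail clip, then regrip.

Emit:
{"method": "servo_tool", "body": {"rows": [{"offset": [-0.06,0.33,0],"spin": 0,"claw": 0.3},{"offset": [0,0,0],"spin": 0,"claw": 0.3},{"offset": [0,0,0],"spin": 0,"claw": -1},{"offset": [0,0,0],"spin": 0,"claw": -1},{"offset": [0,0,0],"spin": 0,"claw": -1},{"offset": [0,0,0],"spin": 0,"claw": -1},{"offset": [0,0,0],"spin": 0,"claw": -1},{"offset": [0,0,0],"spin": 0,"claw": -1}]}}

```text
t: 13.6
ee_pos: [0.5787, 0.2463, 0.0318]
tool_rot: [-1.221, 1.183, -1.114]
force: [-0.4, 0.9, 0.8]
width: 0.0259
```

```bash
python3 tc.py
```

```text
t 13.6 tcp [0.5787 0.2463 0.0318] mid local mm [34.1  0.5 47.1] yaw,pitch [-0.    0.03] F local [0.9 0.3 0.8] M [ 0.1  -0.01 -0.  ] w 0.0259 shift to x21.5,y0 (units) [ 0.049 -0.418] spin 0.0
```

Emit:
{"method": "servo_tool", "body": {"rows": [{"offset": [0.004,-0.05,0],"spin": 0,"claw": -1},{"offset": [0.004,-0.05,0],"spin": 0,"claw": -1},{"offset": [0.004,-0.05,0],"spin": 0,"claw": -1},{"offset": [0.004,-0.05,0],"spin": 0,"claw": -1}]}}

```text
t: 13.93
ee_pos: [0.5786, 0.2463, 0.0319]
tool_rot: [-1.217, 1.185, -1.107]
force: [-0.5, 4.8, 0.7]
width: 0.0259
```

```bash
python3 tc.py
```

```text
t 13.93 tcp [0.5786 0.2463 0.0319] mid local mm [34.   0.5 47.3] yaw,pitch [0.002 0.037] F local [4.9 0.1 0.7] M [ 0.07 -0.84 -0.15] w 0.0259 shift to x21.5,y0 (units) [ 0.05  -0.415] spin -0.0006
```

Emit:
{"method": "servo_tool", "body": {"rows": [{"offset": [0.006,-0.08,0],"spin": 0,"claw": -1},{"offset": [0.006,-0.08,0],"spin": 0,"claw": -1},{"offset": [0.006,-0.08,0],"spin": 0,"claw": -1}]}}

```text
t: 14.18
ee_pos: [0.5786, 0.2451, 0.0318]
tool_rot: [-1.213, 1.187, -1.1]
force: [-0.1, 5.0, -0.2]
width: 0.0262
```

```bash
python3 tc.py
```

```text
t 14.18 tcp [0.5786 0.2451 0.0318] mid local mm [32.7  0.7 47.4] yaw,pitch [0.004 0.044] F local [ 5.  -0.3 -0.2] M [-0.02 -0.92 -0.2 ] w 0.0262 shift to x21.5,y0 (units) [ 0.051 -0.37 ] spin -0.0014
```

Emit:
{"method": "servo_tool", "body": {"rows": [{"offset": [0.01,-0.18,0],"spin": 0,"claw": -1},{"offset": [0.01,-0.18,0],"spin": 0,"claw": -1},{"offset": [0.01,-0.18,0],"spin": 0,"claw": -1}]}}

```text
t: 14.43
ee_pos: [0.5793, 0.2349, 0.0319]
tool_rot: [-1.209, 1.188, -1.093]
force: [0.4, 6.2, -0.4]
width: 0.0261
```

```bash
python3 tc.py
```

```text
t 14.43 tcp [0.5793 0.2349 0.0319] mid local mm [22.4  0.8 47.5] yaw,pitch [0.007 0.051] F local [ 6.2 -0.8 -0.4] M [-0.01 -0.77 -0.31] w 0.0261 shift to x21.5,y0 (units) [ 0.029 -0.029] spin -0.0022
```

Emit:
{"method": "servo_tool", "body": {"rows": [{"offset": [0.012,-0.17,0],"spin": -0.001,"claw": -1},{"offset": [0.012,-0.17,0],"spin": -0.001,"claw": -1},{"offset": [0.012,-0.15,0],"spin": 0,"claw": -1}]}}

```text
t: 14.68
ee_pos: [0.5801, 0.2246, 0.0318]
tool_rot: [-1.203, 1.193, -1.091]
force: [-0.7, 5.5, -1.5]
width: 0.0263
```

```bash
python3 tc.py
```

```text
t 14.68 tcp [0.5801 0.2246 0.0318] mid local mm [12.   0.8 47.5] yaw,pitch [0.003 0.057] F local [ 5.6  0.3 -1.5] M [-0.03 -0.89 -0.14] w 0.0263 shift to x21.5,y0 (units) [0.003 0.318] spin -0.001
```

Emit:
{"method": "servo_tool", "body": {"rows": [{"offset": [0.008,-0.11,0],"spin": 0,"claw": -1},{"offset": [0.008,-0.11,0],"spin": 0,"claw": -1},{"offset": [0.008,-0.11,0],"spin": 0,"claw": -1}]}}

```text
t: 14.93
ee_pos: [0.5804, 0.2203, 0.0319]
tool_rot: [-1.199, 1.195, -1.085]
force: [0.5, 7.3, -1.5]
width: 0.0259
```

```bash
python3 tc.py
```

```text
t 14.93 tcp [0.5804 0.2203 0.0319] mid local mm [ 7.5  0.8 47.6] yaw,pitch [0.005 0.064] F local [ 7.3 -1.1 -1.5] M [-0.08 -0.93 -0.25] w 0.0259 shift to x21.5,y0 (units) [-0.008  0.467] spin -0.0016
```

Emit:
{"method": "servo_tool", "body": {"rows": [{"offset": [0.008,-0.11,0],"spin": 0,"claw": -1},{"offset": [0.008,-0.11,0],"spin": 0,"claw": -1},{"offset": [0.008,-0.11,0],"spin": 0,"claw": -1}]}}

```text
t: 15.18
ee_pos: [0.5805, 0.2187, 0.0319]
tool_rot: [-1.193, 1.198, -1.075]
force: [-0.6, 9.4, -2.6]
width: 0.0263
```

```bash
python3 tc.py
```

```text
t 15.18 tcp [0.5805 0.2187 0.0319] mid local mm [ 5.8  0.9 47.8] yaw,pitch [0.007 0.074] F local [ 9.4 -0.1 -2.6] M [-0.11 -1.33 -0.4 ] w 0.0263 shift to x21.5,y0 (units) [-0.011  0.523] spin -0.0023
```

Emit:
{"method": "servo_tool", "body": {"rows": [{"offset": [0.008,-0.11,0],"spin": 0,"claw": -1},{"offset": [0.008,-0.11,0],"spin": 0,"claw": -1}]}}

```text
t: 15.35
ee_pos: [0.5805, 0.2188, 0.0319]
tool_rot: [-1.189, 1.2, -1.068]
force: [-1.1, 7.8, -2.2]
width: 0.0261
```

```bash
python3 tc.py
```

```text
t 15.35 tcp [0.5805 0.2188 0.0319] mid local mm [ 5.7  0.9 47.9] yaw,pitch [0.009 0.082] F local [ 7.9  0.5 -2.2] M [-0.15 -1.26 -0.32] w 0.0261 shift to x21.5,y0 (units) [-0.011  0.526] spin -0.003
```

Emit:
{"method": "servo_tool", "body": {"rows": [{"offset": [0.01,-0.15,0],"spin": 0,"claw": -1},{"offset": [0.01,-0.15,0],"spin": 0,"claw": -1}]}}

```text
t: 15.52
ee_pos: [0.5804, 0.2189, 0.032]
tool_rot: [-1.183, 1.204, -1.058]
force: [-0.5, 10.4, -3.1]
width: 0.0262
```

```bash
python3 tc.py
```

```text
t 15.52 tcp [0.5804 0.2189 0.032 ] mid local mm [ 5.7  1.  48. ] yaw,pitch [0.012 0.092] F local [10.4 -0.3 -3.1] M [-0.15 -1.49 -0.48] w 0.0262 shift to x21.5,y0 (units) [-0.009  0.528] spin -0.0038
```

The torch has stopped, and force builds without movement, about 5 N above sliding. I'll release, back off upward, and look.

Emit:
{"method": "servo_tool", "body": {"rows": [{"offset": [0,0,0],"spin": 0,"claw": -1},{"offset": [0,0,0],"spin": 0,"claw": 0.3},{"offset": [0,0,0],"spin": 0,"claw": 0.3},{"offset": [0,0,0],"spin": 0,"claw": 0.3},{"offset": [0,0,0],"spin": 0,"claw": 0.3},{"offset": [0,0,0],"spin": 0,"claw": 0.3}]}}

```text
t: 16.02
ee_pos: [0.5814, 0.2125, 0.0316]
tool_rot: [-1.186, 1.202, -1.066]
force: [-0.2, -0.3, 0.2]
width: 0.0556
```

```bash
python3 tc.py
```

```text
t 16.02 tcp [0.5814 0.2125 0.0316] mid local mm [-0.6  0.5 47.6] yaw,pitch [0.009 0.086] F local [-0.3  0.2  0.2] M [0.04 0.09 0.03] w 0.0556 shift to x21.5,y0 (units) [-0.04   0.736] spin -0.003
```

Emit:
{"method": "servo_tool", "body": {"rows": [{"offset": [0,0,0.5],"spin": 0,"claw": 0.3},{"offset": [0,0,0.8],"spin": 0,"claw": 0.3},{"offset": [0,0,1],"spin": 0,"claw": 0.3},{"offset": [0,0,1],"spin": 0,"claw": 0.3},{"offset": [0,0,1],"spin": 0,"claw": 0.3},{"offset": [0,-0.5,1],"spin": 0,"claw": 0.3},{"offset": [0,-0.7,1],"spin": 0,"claw": 0.3},{"offset": [0,-0.5,0.6],"spin": 0,"claw": 0.3},{"offset": [0,0,0],"spin": 0,"claw": 0.3}]}}

```text
t: 16.77
ee_pos: [0.5778, 0.1541, 0.2453]
tool_rot: [-1.194, 1.204, -1.069]
force: [0.0, -0.0, -0.1]
width: 0.0553
```

```bash
python3 - <<'E'
from tc import *
c,s=snap("wrist");save(c,"w5.png");B=A.T;print(s["ee_pos"])
loc=lambda P:[O+B@np.array(q) for q in P]
u=proj(c,s,loc([[.09,0,.046],[-.1,0,.046],[-.13,0,.046],[.05,0,.06],[-.05,0,.06]]));print(u.round(0).tolist())
x0,y0=u[:,0].min()-60,u[:,1].min()-60
x0=int(max(x0,0));y0=int(max(y0,0))
im=c["pixels"][y0:y0+260,x0:x0+150,::-1];print("crop origin",x0,y0)
h=im.shape[0]//2+10
cv2.imwrite("pics/w5c.png",cv2.resize(np.hstack([im[:h],im[-h:]]),None,fx=2.6,fy=4,interpolation=cv2.INTER_CUBIC))
E
```

```text
[0.57775821 0.15409926 0.24528179]
[[266.0, 50.0], [264.0, 207.0], [263.0, 229.0], [266.0, 83.0], [264.0, 169.0]]
crop origin 203 0
```

View pics/w5.png

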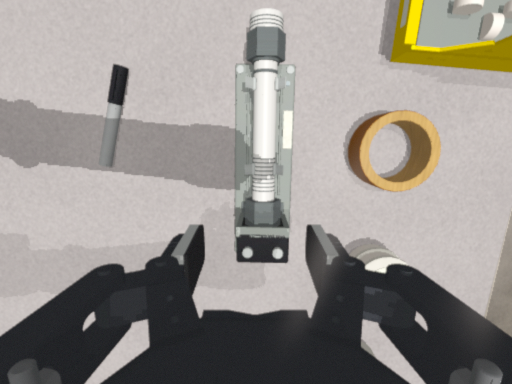

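The torch is in the cradle with its cap running under the housing lip near (263,222). A zoomed crop should give its axial position.

```bash
python3 - <<'E'
import cv2,numpy as np
im=cv2.imread("pics/w5.png")
a=im[0:120,225:305];b=im[145:265,225:305]
cv2.imwrite("pics/w5d.png",cv2.resize(np.hstack([a,b]),None,fx=5,fy=5,interpolation=cv2.INTER_CUBIC))
E
```

```text
(no output)
```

View pics/w5d.png

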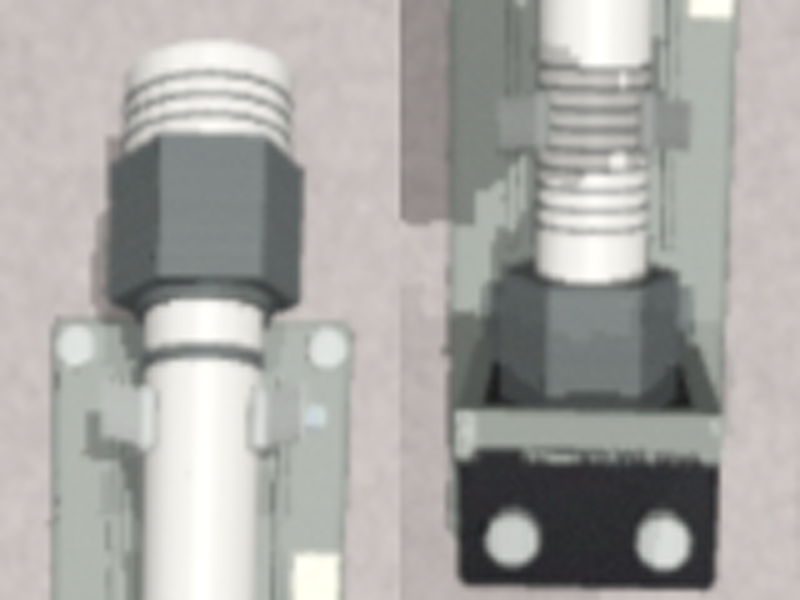

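```bash
python3 - <<'E'
from tc import *
c,s=snap("wrist")
L=lambda uv,z:(A@(toplane(c,s,[uv],z)[0]-O)*1e3).round(1)
print("head/barrel joint (mid+84)",L([265,60.2],.060))
print("cap/barrel joint (mid-84)",L([264,201.6],.060))
print("clip head, tail centre x (exp +-50)",L([261,83],.066),L([264,169.5],.066),L([249.5,83],.06),L([249,169.5],.06))
print("lip front edge",L([264,227],.078),"housing back",L([264,261.5],.078),"base front corners",L([236,64],.01),L([295,65],.01))
print("bezel tip top (mid+132)",L([266,8],.066))
E
```

```text
head/barrel joint (mid+84) [75.8  2.1 60. ]
cap/barrel joint (mid-84) [-88.3   0.7  60. ]
clip head, tail centre x (exp +-50) [49.9  6.3 66. ] [-47.9   1.4  66. ] [51.1 19.6 60. ] [-48.7  19.5  60. ]
lip front edge [-115.3    0.5   78. ] housing back [-158.8   -0.2   78. ] base front corners [84.8 39.4 10. ] [ 84.  -37.8  10. ]
bezel tip top (mid+132) [127.1   2.   66. ]
```

The cap joint and head joint put the tail at about −124 mm. The lip edge puts the stop at about −122 to −125 mm. That agrees with the force stop, but only to 1–2 mm. The pin tolerance is 1.5 mm, so I'll repeat the light push with a fresh grip.

Emit:
{"method": "servo_tool", "body": {"rows": [{"offset": [0,0.8,0],"spin": 0,"claw": 1},{"offset": [0,0.8,-0.4],"spin": 0,"claw": 1},{"offset": [0,0.4,-0.8],"spin": 0,"claw": 1},{"offset": [0,0,-0.8],"spin": 0,"claw": 1},{"offset": [0,0,-0.8],"spin": 0,"claw": 1},{"offset": [0,0,-0.6],"spin": 0,"claw": 1},{"offset": [0,0,-0.4],"spin": 0,"claw": 1},{"offset": [0,0,0],"spin": 0,"claw": 1}]}}

```text
t: 17.53
ee_pos: [0.5646, 0.2295, 0.1097]
tool_rot: [-1.218, 1.213, -1.046]
force: [-0.2, -0.5, -0.3]
width: 0.0854
```

```bash
python3 tc.py
```

```text
t 17.53 tcp [0.5646 0.2295 0.1097] mid local mm [ 17.7  15.5 125.6] yaw,pitch [0.02  0.081] F local [-0.5  0.3 -0.3] M [-0.02  0.12 -0.02] w 0.0854 shift to x21.5,y0 (units) [0.507 0.167] spin -0.0063
```

Emit:
{"method": "servo_tool", "body": {"rows": [{"offset": [0.51,-0.3,0],"spin": -0.006,"claw": 1},{"offset": [0,0,0],"spin": 0,"claw": 1},{"offset": [0,0,-0.5],"spin": 0,"claw": 1},{"offset": [0,0,-0.5],"spin": 0,"claw": 1},{"offset": [0,0,-0.5],"spin": 0,"claw": 1},{"offset": [0,0,-0.4],"spin": 0,"claw": 1},{"offset": [0,0,-0.2],"spin": 0,"claw": 1},{"offset": [0,0,0],"spin": 0,"claw": 1}]}}

```text
t: 18.2
ee_pos: [0.5867, 0.2202, 0.0475]
tool_rot: [-1.199, 1.225, -1.065]
force: [-0.5, -0.0, -1.0]
width: 0.0853
```

```bash
python3 tc.py
```

```text
t 18.2 tcp [0.5867 0.2202 0.0475] mid local mm [ 6.7 -5.9 63.4] yaw,pitch [-0.002  0.083] F local [-0.   0.5 -1. ] M [-0.01  0.19  0.04] w 0.0853 shift to x21.5,y0 (units) [-0.233  0.477] spin 0.0008
```

Emit:
{"method": "servo_tool", "body": {"rows": [{"offset": [-0.21,0,-0.25],"spin": 0,"claw": 1},{"offset": [0,0,-0.2],"spin": 0,"claw": 1},{"offset": [0,0,0],"spin": 0,"claw": 1}]}}

```text
t: 18.45
ee_pos: [0.5815, 0.2203, 0.0347]
tool_rot: [-1.196, 1.223, -1.066]
force: [-0.4, 0.0, -0.3]
width: 0.0854
```

```bash
python3 tc.py
```

```text
t 18.45 tcp [0.5815 0.2203 0.0347] mid local mm [ 7.2 -0.6 50.7] yaw,pitch [-0.003  0.084] F local [ 0.1  0.4 -0.3] M [-0.    0.16  0.03] w 0.0854 shift to x21.5,y0 (units) [-0.057  0.474] spin 0.0009
```

Good. Closing, then a light push.

Emit:
{"method": "servo_tool", "body": {"rows": [{"offset": [-0.02,0,-0.06],"spin": 0,"claw": -1},{"offset": [0,0,0],"spin": 0,"claw": -1},{"offset": [0,0,0],"spin": 0,"claw": -1},{"offset": [0,0,0],"spin": 0,"claw": -1},{"offset": [0,0,0],"spin": 0,"claw": -1},{"offset": [0,0,0],"spin": 0,"claw": -1},{"offset": [0,0,0],"spin": 0,"claw": -1},{"offset": [0,0,0],"spin": 0,"claw": -1}]}}

```text
t: 19.12
ee_pos: [0.5802, 0.2209, 0.0341]
tool_rot: [-1.196, 1.224, -1.065]
force: [-0.5, 0.2, -1.3]
width: 0.0264
```

```bash
python3 tc.py
```

```text
t 19.12 tcp [0.5802 0.2209 0.0341] mid local mm [ 7.8  0.6 50.1] yaw,pitch [-0.002  0.085] F local [ 0.2  0.4 -1.3] M [ 0.04  0.14 -0.01] w 0.0264 shift to x21.5,y0 (units) [-0.014  0.456] spin 0.0008
```

Emit:
{"method": "servo_tool", "body": {"rows": [{"offset": [0.008,-0.12,0],"spin": 0,"claw": -1},{"offset": [0.01,-0.15,0],"spin": 0,"claw": -1},{"offset": [0.01,-0.15,0],"spin": 0,"claw": -1}]}}

```text
t: 19.37
ee_pos: [0.5801, 0.2207, 0.0342]
tool_rot: [-1.188, 1.227, -1.051]
force: [0.0, 7.5, -3.3]
width: 0.026
```

```bash
python3 tc.py
```

```text
t 19.37 tcp [0.5801 0.2207 0.0342] mid local mm [ 7.4  0.7 50.3] yaw,pitch [0.001 0.099] F local [ 7.5 -0.6 -3.3] M [-0.27 -1.11 -0.37] w 0.026 shift to x21.5,y0 (units) [-0.013  0.469] spin -0.0004
```

Emit:
{"method": "servo_tool", "body": {"rows": [{"offset": [0.01,-0.17,0],"spin": 0,"claw": -1},{"offset": [0.01,-0.17,0],"spin": 0,"claw": -1}]}}

```text
t: 19.53
ee_pos: [0.5801, 0.2209, 0.0342]
tool_rot: [-1.181, 1.231, -1.041]
force: [0.6, 8.2, -3.8]
width: 0.0259
```

```bash
python3 tc.py
```

```text
t 19.53 tcp [0.5801 0.2209 0.0342] mid local mm [ 7.4  0.7 50.5] yaw,pitch [0.004 0.111] F local [ 8.2 -1.2 -3.8] M [-0.29 -1.18 -0.47] w 0.0259 shift to x21.5,y0 (units) [-0.012  0.471] spin -0.0012
```

Emit:
{"method": "servo_tool", "body": {"rows": [{"offset": [0,0,0],"spin": 0,"claw": -1},{"offset": [0,0,0],"spin": 0,"claw": 0.6},{"offset": [0,0,0],"spin": 0,"claw": 0.6},{"offset": [0,0,0],"spin": 0,"claw": 0.6},{"offset": [0,0,0],"spin": 0,"claw": 0.6},{"offset": [0,0,0],"spin": 0,"claw": 0.6},{"offset": [0,0,0.4],"spin": 0,"claw": 0.6},{"offset": [0,0,0.7],"spin": 0,"claw": 0.6},{"offset": [0,0,0.9],"spin": 0,"claw": 0.6},{"offset": [0,0,1],"spin": 0,"claw": 0.6}]}}

```text
t: 20.37
ee_pos: [0.5762, 0.2169, 0.1228]
tool_rot: [-1.192, 1.238, -1.041]
force: [0.6, -0.0, -0.3]
width: 0.0682
```

Emit:
{"method": "servo_tool", "body": {"rows": [{"offset": [0,0,1],"spin": 0,"claw": 0.6},{"offset": [0,-0.7,1],"spin": 0,"claw": 0.6},{"offset": [0,-0.7,1],"spin": 0,"claw": 0.6},{"offset": [0,-0.5,0.6],"spin": 0,"claw": 0.6},{"offset": [0,0,0],"spin": 0,"claw": 0.6},{"offset": [0,0,0],"spin": 0,"claw": 0.6}]}}

```text
t: 20.87
ee_pos: [0.5785, 0.1588, 0.2481]
tool_rot: [-1.179, 1.228, -1.043]
force: [-0.2, 1.6, -0.4]
width: 0.0688
```

```bash
python3 tc.py; python3 - <<'E'
from tc import *
c,s=snap("wrist");save(c,"w6.png")
g=lambda z,P:[O+A.T@np.array(q) for q in P]
print("pred joints at mid=-6:",proj(c,s,g(0,[[.078,0,.06],[-.09,0,.06]])).round(1).tolist())
im=c["pixels"][:,:,::-1];u=int(proj(c,s,g(0,[[0,0,.046]]))[0,0]);u0=max(u-40,0)
cv2.imwrite("pics/w6d.png",cv2.resize(np.hstack([im[0:140,u0:u0+80],im[130:270,u0:u0+80]]),None,fx=4,fy=4,interpolation=cv2.INTER_CUBIC));print("u0",u0)
E
```

```text
t 20.87 tcp [0.5785 0.1588 0.2481] mid local mm [-54.3   7.2 264.4] yaw,pitch [0.004 0.109] F local [ 1.6  0.1 -0.4] M [-0.04  0.07  0.01] w 0.0688 shift to x21.5,y0 (units) [0.044 2.538] spin -0.0012
pred joints at mid=-6: [[266.3, 68.3], [264.6, 209.1]]
u0 225
```

View pics/w6d.png

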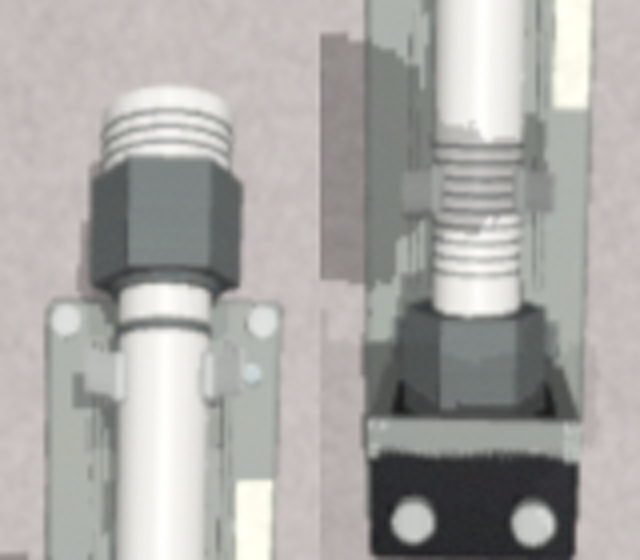

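The torch is unchanged: joints at rows 71 and 209 against predicted 68 and 209. It lies straight in both clips, with the cap under the lip and the gripper well clear. Handing in.

```bash
python3 -c "
from h import *
print(env.finish_job());s=env.sense();print(s['t'],s['force'])"
```

```text
the job is handed in; nothing more can be done
None
the job is handed in; nothing more can be done
```

The torch is back in the charging cradle, tail against the stop, and I handed the job in at about 21 s of the 67 s allowed. No verdict came back, and the pin itself can't be measured directly.

**What I did:** I gripped the barrel about 13 mm behind its middle and lowered it with its middle about 22 mm ahead of the cradle origin. Pressing it through both clips peaked at about 19 N on the force reading, and the saddles then read 26 N with the axis at about 46 mm. I regripped nearer the head and slid it back about 28 mm against 5 to 6 N until it stopped.

**Final checks:**
- **Stop:** a light push of up to about 10 N did not move it. A second push of about 8 N, with a fresh grip, did not move it either.
- **Position:** the last wrist pictures show it straight in both clips with the cap under the lip and the gripper clear. I touched nothing else on purpose, but took no last overall picture to check the other things on the bench.

**Less certain:**
- **Stop position from pictures:** they put the tail at about −124 mm and the stop at −122 to −126 mm. That is too coarse on its own to prove the last 1.5 mm of pin travel, so I relied on the two blocked pushes.
- **Tool tilt:** the tool tilted gradually to about 0.11 rad during the slide and pushes. The torch stayed level in the pictures.

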